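# Check a weld root gap with a feeler

## Task

Two pairs of bevelled steel plates are set up for butt welding; one pair has a gap just under the feeler's thickness, so that the feeler drags in it, and in the other pair the gap is too wide and the feeler hangs loose. Take the slim-handled feeler out of the wooden rack (not the fat-handled gauge beside it) and slide its blade down from above into the narrower gap, against the drag, until its shoulder sits on the plates. Let go and leave it standing there.

Things in the scene. Friction and masses are not known exactly. Their poses are not given: they have to be found in the camera images.
- feeler: Slim steel gauge, 0.2 kg, upright in a wooden rack, tip 15 mm above table. Origin: bottom tip; z up. Blade 40 mm long, 30 wide (y), 6 thick (x), last 8 mm tapered to 2.5; shoulder 50 (x) x 34 x 5 at z 40-45; grip 16 (x) x 24 at z 45-90: pinch across x. Shoulder rests on the rack (60 x 150, 55 high). Beside it, 80 mm away, a like gauge with a fat 38 mm grip: not used.
- close_setup: Fixed set-up, narrower gap. Two steel plates (50 x 100 mm, tops at z 57, undersides at 27) on a base 12 high. Origin: on table under the gap; gap runs along y. Walls upright z 27-42: fixed one at x -3, sprung one at x +1.5 mm (at rest); bevels above, mouth 22 mm wide. Blade forces it open, drag 3-12 N, and ends centred on x 0; home: shoulder on plate tops, tip at z 17.
- sprung_plate (a joint): Slide of close_setup's +x plate, m: 0 at rest, grows as it is pushed to +x, away from the fixed plate; 0.0015 with the feeler in the gap; stop at 0.010. Spring about 2 N at rest plus 1.4 N per mm.
- wide_setup: The other fixed set-up, same shape, height, origin and axes, but both plates fixed and the gap 20 mm wide (walls at x -10 and +10 mm): the feeler goes in with no drag; do not leave it there. The two set-ups may stand in either place.

How it is judged (in metres and radians):
On the way:
1. the feeler, held in the gripper, is in the narrower gap with its blade pushing the sprung plate back (contact force between the fingers and feeler above 1 N and contact force between feeler and close_setup above 0.5 N and value of joint sprung_plate above 0.0007 m and z of feeler in the frame of close_setup below 0.036 m and horizontal distance between feeler and close_setup below 0.04 m), for 0.1 s.
At the end, for the whole second after the job is handed in: The feeler stands still and released in the gap of close_setup, upright within 10 degrees, its tip within 8 mm of fully home (17 mm above the table), within 8 mm across and 35 mm along the gap of its middle, and the sprung plate is held open by at least 0.7 mm (z of feeler in the frame of close_setup below 0.025 m and x of feeler in the frame of close_setup between -0.008 and 0.008 m and y of feeler in the frame of close_setup between -0.035 and 0.035 m and value of joint sprung_plate above 0.0007 m and angle between feeler's own z axis and vertical below 0.18 rad and linear speed of feeler below 0.02 m/s); the robot touches nothing.
It also fails if it takes over 40 s, if anything falls off the work surface, if the arm or the gripper's body presses on something with over 40 N, if the wrist force passes 120 N, or if a joint passes its speed limit or range.

## Robot

A 6-joint arm with a two-finger parallel gripper is mounted at the origin on the work surface. World frame = base frame: x ahead of the robot, y to its left, z up, the work surface at z = 0. Lengths are in m, angles in degrees, forces in N, time in s.
With the tool pointing down it reaches from about 0.25 to 0.725 m from the base axis. Payload 9.7 kg.
Tool frame: the origin (TCP) lies midway between the tips of the shut fingers; the grasp point (between the pads) lies bot.grasp_offset behind it (bot.grasp_offset is the distance from the TCP to the grasp point, in m); x points along the fingers, y is the direction in which the jaws open and shut, and the axes are right-handed (so a half turn about x gives the same grasp; the last joint's range is limited). The gripper opens to 85 mm and grips with 20 to 120 N. Pads are 22 mm wide; open, the fingers measure 114 mm over their backs; the gripper's body (76 mm by 85 mm) begins 54 mm behind the grasp point. The pads swing forward as they close: fully open they stand 13 mm farther back than shut.
Start: joints at [-71.276, 4.979, 10.078, 95.1, 0, 90], TCP at [0.177, -0.521, 0.231] pointing down, gripper open.
Joint ranges: [-179.16, 179.16], [-48.56, 103.87], [-65.8, 70.77], [-126.05, 130.52], [-82.76, 87.17], [-180, 180]. Speed limits (degrees/s): [127.2, 127.2, 147.25, 180, 180, 180].

## Interface

Orientations are given as [roll, pitch, yaw] about the fixed x, y, z axes, in that order (R = Rz(yaw) Ry(pitch) Rx(roll)).
In Python, from workcell import status, camera, bot gives the robot as it stands.
- The arm moves only by the shell command python3 -m jog 'ROWS' [OPENING] [FORCE]. ROWS is text: rows parted by semicolons, each of 4 numbers parted by spaces: the shift along the tool's x, y, z in mm, then the turn about the tool's x in degrees. A call has exactly 8 rows; each row is the pose to reach, as a shift and turn from the pose commanded when the call began, along the tool's axes at that moment; what a row does not reach only later rows make up. A row lasts 1/8 s, in which the tool goes at most 62.5 mm and 10.7 degrees, less where a joint would pass 70% of its speed; a pose out of reach is approached as far as the arm can. A call with a gripper value outside its range is refused whole. OPENING is the opening, from 0 (shut) to 1 (fully open), set as the call begins (- or left out, the last holds). The fingers move at their own pace and stop on an object; FORCE is the grip in N (left out, the last holds). Time passes only in rows, so rows that repeat a pose let the fingers close, or fill a call up. It gives the time, the measured TCP pose, the force and the opening at its end, in the units of the state.
- status.get_obs(): the state, without advancing time (a new reading comes with each control period).
- camera(name): name is "side" or "top"; returns a dict with "color" (480x640x3 uint8, red, green, blue), "vfov" (degrees; the focal length in pixels is half the picture's height over the tangent of half this angle, whatever the lens; pixels are square), "cx", "cy" (the principal point, pixels), "rvec" (rotation vector, rad) and "tvec" (3), from world to camera coordinates, as OpenCV has them. Camera axes: x right, y down, z forward; pixel columns grow to the right and rows downward; lengths in m; the calibration is good to about 2 mm. A picture is of the moment at which its call begins. There is no depth.
- bot.job_done(): hands the job in, once; it reports no verdict.
The state is a dict: "time": time; "q": joint angles; "qd": joint speeds; "joint_efforts": joint torques, N m; "ee_pos": TCP position; "tcp_rot": TCP orientation; "wrist_force": force on the tool from outside, world axes, zero at the start; "torque": the same for the moment, N m; "opening": finger opening in m.
Only numpy, scipy, OpenCV 4.12 (cv2) and the standard library are available. Lean on these libraries where they do the work, as an engineer would, in place of code of your own. Each camera call takes 0.05 s, during which the arm holds its last target. There are 200 camera calls.

## Working session

There is one attempt and no reset: what is moved stays moved. The work goes in short steps, Python scripts to look and compute and a shell command to move; the robot and the scene stay as the last step left them, time stands still between calls to the robot, and variables do not carry over. Pictures are saved under pics/ and viewed, about 8 in all and at most 12, crops included, and the job is handed in when it is done.

```bash
mkdir -p pics; python3 - <<'E'
from workcell import status,camera,bot
import cv2,json
for n in("top","side"):
    c=camera(n);cv2.imwrite(f"pics/{n}0.png",c["color"][:,:,::-1]);print(n,c["vfov"],c["cx"],c["cy"],c["rvec"],c["tvec"])
s=status.get_obs();print(s["time"],s["ee_pos"],s["tcp_rot"],s["opening"],bot.grasp_offset)
E
```

```text
top 47.24439056753706 321.02373102198095 233.6564375573547 [ 2.18654789 -2.13435947  0.15064283] [0.03375207 0.52842299 1.02861704]
side 55.45819439068312 316.8538323367406 248.8011095247342 [ 0.08037299 -2.74249429  1.47739606] [0.5295458  0.02682167 0.95822988]
0.1 [ 0.17647733 -0.52069759  0.23066362] [-90.33755894  89.93192358 108.38684294] 0.08556499531580852 0.0187
```

View pics/top0.png

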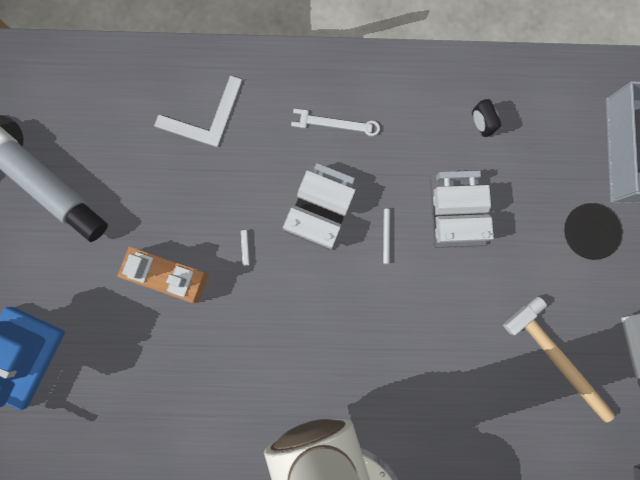

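View pics/side0.png

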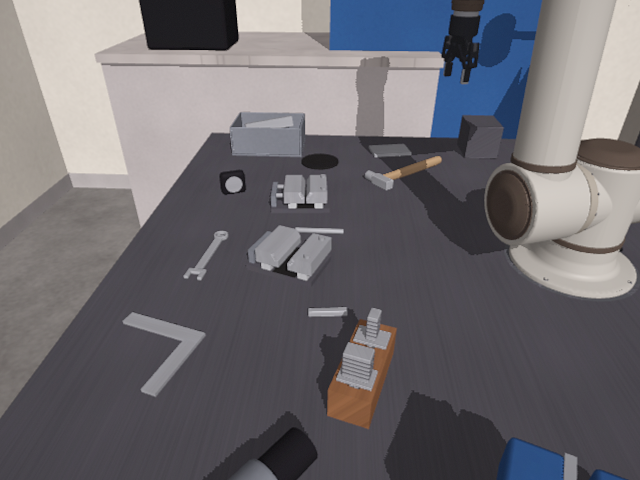

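The top view shows the rack at about (162,275), with the slim grip at its right end (180,280) and the fat one at (137,266). The set-up at (320,210) has a dark, wide gap. The one at (462,210) looks narrow. I'll enlarge these next.

```bash
python3 - <<'E'
import cv2,numpy as np
t=cv2.imread("pics/top0.png");s=cv2.imread("pics/side0.png")
f=lambda im,x,y,w,h,k:cv2.resize(im[y:y+h,x:x+w],None,fx=k,fy=k,interpolation=cv2.INTER_CUBIC)
a=f(t,420,160,80,100,5); b=f(t,110,240,100,70,4); 
o=np.zeros((500,800,3),np.uint8);o[:500,:400]=a;o[:280,400:]=b
cv2.imwrite("pics/c1.png",o)
a=f(s,320,300,90,130,4);b=f(s,240,165,100,120,4)
o=np.zeros((520,760,3),np.uint8);o[:,:360]=a;o[:480,360:]=b
cv2.imwrite("pics/c2.png",o)
E
```

```text
(no output)
```

View pics/c1.png

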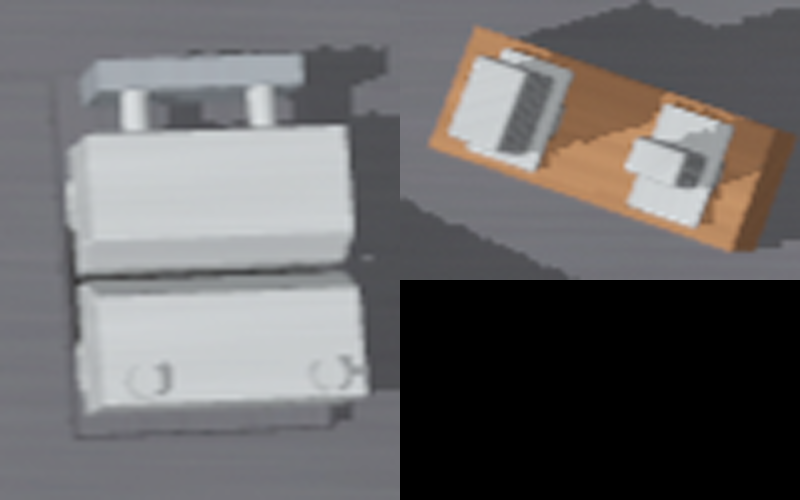

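View pics/c2.png

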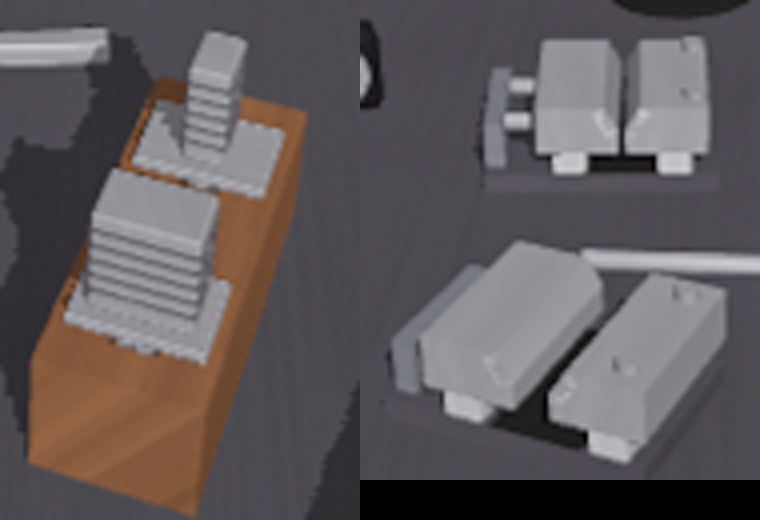

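Narrow set-up: in the top view it is the right one, with its sprung plate (posts and backstop) on the far side, so its +x is roughly world +x. The slim gauge has its grip top at about (174,280) and its shoulder centre at (180.5,281). I'll compute positions now.

```bash
cat > h.py <<'E'
import cv2,numpy as np
from workcell import status,camera,bot
def cal(c):
    f=240/np.tan(np.radians(c["vfov"])/2);K=np.array([[f,0,c["cx"]],[0,f,c["cy"]],[0,0,1]])
    return K,cv2.Rodrigues(np.array(c["rvec"],float))[0],np.array(c["tvec"],float)
def back(c,uv,z):
    K,R,t=cal(c);o=-R.T@t;d=R.T@np.linalg.inv(K)@[*uv,1];return o+d*(z-o[2])/d[2]
def proj(c,P):
    K,R,t=cal(c);return cv2.projectPoints(np.array(P,float).reshape(-1,1,3),R,t,K,None)[0].reshape(-1,2)
E
python3 - <<'E'
from h import *
c=camera("top");s=camera("side")
np.set_printoptions(precision=4,suppress=True)
A=lambda x,y:(420+(x+.5)/5-.5,160+(y+.5)/5-.5)
B=lambda x,y:(110+(x-400+.5)/4-.5,240+(y+.5)/4-.5)
for n,p in dict(sprL_far=(85,135),sprR_far=(345,127),sprL=(80,243),sprR=(350,232),fixL=(85,290),fixR=(358,283),fixLo=(95,408),fixRo=(368,397)).items(): print(n,back(c,A(*p),.057))
for n,p,z in [("grip",(635,135),.105),("grip",(690,150),.105),("grip",(677,186),.105),("grip",(625,172),.105),("sh",(667,102),.06),("sh",(735,127),.06),("sh",(697,228),.06),("sh",(628,205),.06)]: print(n,back(c,B(*p),z))
S=lambda x,y:(320+(x+.5)/4-.5,300+(y+.5)/4-.5)
S2=lambda x,y:(240+(x-360+.5)/4-.5,165+(y+.5)/4-.5)
print("side")
for n,p,z in [("grip",(205,33),.105),("grip",(247,42),.105),("grip",(235,82),.105),("grip",(193,72),.105)]: print(n,back(s,S(*p),z))
for n,p in dict(sprFar=(540,40),sprNearTopL=(535,105),spr=(607,40),springnear=(615,105),fix=(640,40),fix2=(628,105),fixo=(705,40),fixo2=(708,105)).items(): print(n,back(s,S2(*p),.057))
E
```

```text
sprL_far [ 0.621  -0.1729  0.057 ]
sprR_far [ 0.6268 -0.2731  0.057 ]
sprL [ 0.5789 -0.1708  0.057 ]
sprR [ 0.5858 -0.2744  0.057 ]
fixL [ 0.5608 -0.1727  0.057 ]
fixR [ 0.5661 -0.2771  0.057 ]
fixLo [ 0.5156 -0.1763  0.057 ]
fixRo [ 0.5224 -0.2802  0.057 ]
grip [0.4402 0.3174 0.105 ]
grip [0.4341 0.2926 0.105 ]
grip [0.418  0.2975 0.105 ]
grip [0.4236 0.3209 0.105 ]
sh [0.4581 0.3154 0.06  ]
sh [0.4472 0.2831 0.06  ]
sh [0.4    0.2982 0.06  ]
sh [0.4099 0.3307 0.06  ]
side
grip [0.4337 0.2959 0.105 ]
grip [0.4185 0.3001 0.105 ]
grip [0.4241 0.322  0.105 ]
grip [0.4389 0.3176 0.105 ]
sprFar [ 0.6301 -0.2746  0.057 ]
sprNearTopL [ 0.6221 -0.1799  0.057 ]
spr [ 0.5868 -0.2773  0.057 ]
springnear [ 0.5738 -0.1829  0.057 ]
fix [ 0.5654 -0.2786  0.057 ]
fix2 [ 0.5659 -0.1834  0.057 ]
fixo [ 0.5233 -0.2812  0.057 ]
fixo2 [ 0.5175 -0.1864  0.057 ]
```

```bash
cat >> h.py <<'E'
from scipy.spatial.transform import Rotation as Ro
def plan(P,yaw):  # world target of TCP, yaw of jaw axis (mod 180) -> tool-frame mm, turn
    s=status.get_obs();R=Ro.from_euler('xyz',s["tcp_rot"],degrees=True).as_matrix()
    d=R.T@(np.array(P)-s["ee_pos"])*1000
    y0=np.degrees(np.arctan2(R[1,1],R[0,1])); a=(yaw-y0+90)%180-90
    print("ee",s["ee_pos"].round(4),"jawyaw",round(y0,2),"shift",d.round(1),"turn about tool x (down)",round(-a,1),"q",np.round(s["q"],1),"F",np.round(s["wrist_force"],1),"op",s["opening"],"t",s["time"])
    print(R.round(3).tolist())
E
python3 -c "
from h import *
plan([.429,.307,.19],-17.8)"
```

```text
ee [ 0.1765 -0.5208  0.2309] jawyaw -71.28 shift [  41.4 -702.9 -504.8] turn about tool x (down) -53.5 q [-71.3   5.   10.1  95.1  -0.   90. ] F [-0.  -0.1  0.3] op 0.0851952764306869 t 0.2
[[-0.0, 0.321, -0.947], [0.001, -0.947, -0.321], [-1.0, -0.001, 0.0]]
```

```bash
python3 -m jog '0 -44 -31.5 -3.5; 0 -88 -63 -7; 0 -132 -94.5 -10.5; 0 -176 -126 -14; 0 -220 -157.5 -17.5; 0 -264 -189 -21; 0 -308 -220.5 -24; 0 -352 -252 -27' 0.8; python3 -c "
from h import *
plan([.429,.307,.15],-17.8)"
```

```text
time: 1.2
ee_pos: [0.3023, -0.105, 0.2313]
tcp_rot: [117.9, 89.9, -16.3]
wrist_force: [2.5, -0.5, -0.8]
opening: 0.0684
ee [ 0.3023 -0.105   0.2313] jawyaw -44.21 shift [  81.3 -196.6 -383.7] turn about tool x (down) -26.4 q [-19.2 -26.2 -16.4  99.7   0.  115. ] F [ 2.5 -0.5 -0.8] op 0.06839971457630847 t 1.2
[[0.001, 0.717, -0.697], [-0.0, -0.697, -0.717], [-1.0, 0.001, -0.0]]
```

```bash
python3 -m jog '0 -27 -52 -4; 0 -54 -104 -8; 10 -81 -156 -12; 25 -108 -208 -16; 40 -135 -260 -20; 55 -165 -315 -24; 70 -190 -370 -26.4; 81 -196.6 -383.7 -26.4' 0.8; python3 -m jog '0 0 0 0;0 0 0 0;0 0 0 0;0 0 0 0;0 0 0 0;0 0 0 0;0 0 0 0;0 0 0 0'; python3 - <<'E'
from h import *
plan([.429,.307,.066],-17.8)
c=camera("top");s=camera("side")
a=c["color"][210:330,90:250,::-1];b=s["color"][250:430,290:450,::-1]
k=lambda i,f:cv2.resize(i,None,fx=f,fy=f,interpolation=cv2.INTER_CUBIC)
o=np.zeros((450,800,3),np.uint8);o[:300,:400]=k(a,2.5);o[:450,400:]=k(b,2.5);cv2.imwrite("pics/g1.png",o)
E
```

```text
time: 2.2
ee_pos: [0.4293, 0.3079, 0.1484]
tcp_rot: [-42.3, 89.9, -150.0]
wrist_force: [-0.7, -0.3, -1.1]
opening: 0.0683
time: 3.2
ee_pos: [0.4293, 0.3054, 0.1502]
tcp_rot: [-35.8, 90.0, -143.7]
wrist_force: [1.1, -0.3, 0.4]
opening: 0.0683
ee [0.4293 0.3054 0.1502] jawyaw -17.87 shift [84.2 -0.8 -1.5] turn about tool x (down) -0.1 q [ 35.4   0.9  -3.1  86.   -0.  143.3] F [ 1.1 -0.3  0.4] op 0.0683018833818553 t 3.2
[[-0.0, 0.952, -0.307], [-0.0, -0.307, -0.952], [-1.0, -0.0, 0.0]]
```

View pics/g1.png

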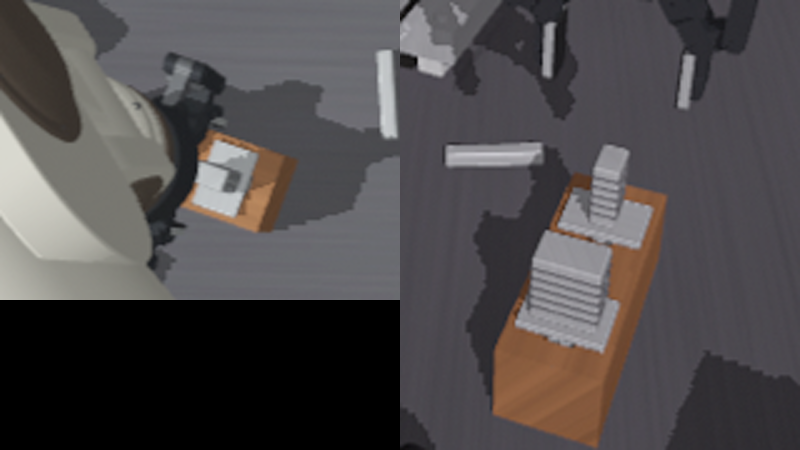

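The picture shows the fingers at (548,50) and (686,80), straddling the slim grip at (610,155). Next I'll go down and grip.

```bash
python3 -m jog '12 0 -1 0;26 0 -1 0;40 0 -1.5 0;54 0 -1.5 0;66 0 -1.5 0;76 -1 -1.5 0;84 -1 -1.5 0;84 -1 -1.5 0'; python3 -m jog '0 0 0 0;0 0 0 0;0 0 0 0;0 0 0 0;0 0 0 0;0 0 0 0;0 0 0 0;0 0 0 0' 0 60;python3 -c "
from h import *
plan([.429,.307,.066],-17.8)"
```

```text
time: 4.3
ee_pos: [0.4286, 0.3069, 0.0658]
tcp_rot: [-39.6, 90.0, -147.5]
wrist_force: [-0.9, 0.0, 0.3]
opening: 0.0683
time: 5.3
ee_pos: [0.429, 0.3072, 0.0667]
tcp_rot: [142.7, 90.0, 34.9]
wrist_force: [0.9, -1.3, 5.1]
opening: 0.0155
ee [0.429  0.3072 0.0667] jawyaw -17.88 shift [0.7 0.  0.2] turn about tool x (down) -0.1 q [ 35.6   1.9 -11.3  76.7  -0.  143.5] F [ 0.9 -1.3  5.1] op 0.015497868560129708 t 5.3
[[0.001, 0.952, -0.307], [0.0, -0.307, -0.952], [-1.0, 0.0, -0.001]]
```

```bash
python3 -m jog '-4 0 0 0;-12 0 0 0;-27 0 0 0;-45 0 0 0;-63 0 0 0;-85 0 0 0;-100 0 0 0;-113 0 0 0'; python3 -c "
from h import *
plan([.4,0.05,.18],-7); plan([.572,-.226,.155],3.5)"
```

```text
time: 6.3
ee_pos: [0.4289, 0.3071, 0.1804]
tcp_rot: [142.8, 90.0, 34.9]
wrist_force: [-0.2, 0.0, -2.4]
opening: 0.0151
ee [0.4289 0.3071 0.1804] jawyaw -17.88 shift [  0.3  51.4 253.6] turn about tool x (down) -10.9 q [ 35.6   1.1   0.4  89.3  -0.  143.5] F [-0.2  0.  -2.4] op 0.015148459848575964 t 6.3
[[0.0, 0.952, -0.307], [0.0, -0.307, -0.952], [-1.0, 0.0, -0.0]]
ee [0.4289 0.3071 0.1804] jawyaw -17.88 shift [ 25.3 299.8 463.5] turn about tool x (down) -21.4 q [ 35.6   1.1   0.4  89.3  -0.  143.5] F [-0.2  0.  -2.4] op 0.015148459848575964 t 6.3
[[0.0, 0.952, -0.307], [0.0, -0.307, -0.952], [-1.0, 0.0, -0.0]]
```

```bash
python3 -m jog '0 12 18 -1;0 30 46 -2;0 51 79 -4;0 72 112 -6;0 93 145 -8;0 114 178 -9;0 132 205 -10;0 150 232 -10.7' ; python3 -m jog '0 20 30 -1;0 42 64 -2;0 63 97 -4;0 84 130 -6;0 105 163 -8;5 126 196 -9;15 142 222 -10;25 150 232 -10.7'; python3 -m jog '0 0 0 0;0 0 0 0;0 0 0 0;0 0 0 0;0 0 0 0;0 0 0 0;0 0 0 0;0 0 0 0'; python3 - <<'E'
from h import *
plan([.572,-.226,.130],3.5)
c=camera("top");s=camera("side")
a=c["color"][160:260,420:500,::-1];b=s["color"][100:225,240:360,::-1]
k=lambda i,f:cv2.resize(i,None,fx=f,fy=f,interpolation=cv2.INTER_CUBIC)
o=np.zeros((400,704,3),np.uint8);o[:400,:320]=k(a,4);b=k(b,3.2);o[:,320:]=b[:400,:384];cv2.imwrite("pics/h1.png",o)
# predicted tip (bottom corners) in side view
e=status.get_obs()["ee_pos"];print(proj(s,[[e[0],e[1],e[2]-.051]]),proj(s,[[e[0],e[1],e[2]-.051+.04]]))
E
```

```text
time: 7.3
ee_pos: [0.5005, 0.0391, 0.1795]
tcp_rot: [-91.9, 90.0, 170.9]
wrist_force: [0.7, -0.9, -1.7]
opening: 0.0156
time: 8.3
ee_pos: [0.6204, -0.2101, 0.1533]
tcp_rot: [-109.0, 89.9, 164.4]
wrist_force: [0.2, 0.4, -1.7]
opening: 0.0153
time: 9.3
ee_pos: [0.6202, -0.2087, 0.1542]
tcp_rot: [-119.6, 90.0, 153.9]
wrist_force: [0.2, -0.5, -1.5]
opening: 0.0153
ee [ 0.6202 -0.2087  0.1542] jawyaw 3.52 shift [ 24.2 -49.2  14.3] turn about tool x (down) 0.0 q [-18.6  18.7  17.6  88.9   0.   67.9] F [ 0.2 -0.5 -1.5] op 0.015318264719137083 t 9.3
[[-0.0, 0.998, 0.061], [0.0, 0.061, -0.998], [-1.0, -0.0, -0.0]]
[[284.84519167 168.31783576]] [[284.22935558 152.59372915]]
```

View pics/h1.png

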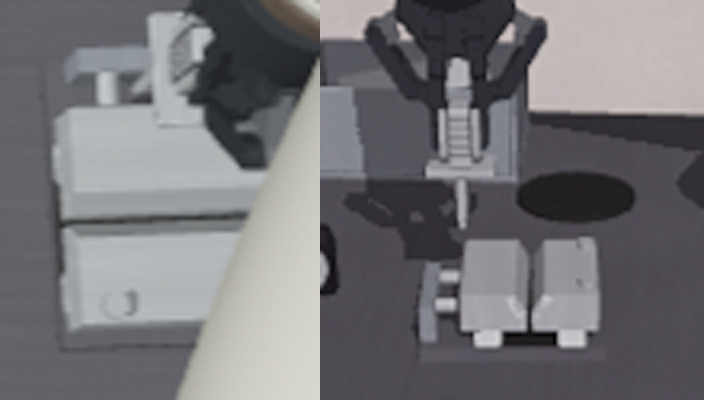

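The feeler hangs upright in the grip. Its tip is at (284.7,170), against (284.8,168) predicted. I had ignored the frame turn in the second call, so the arm overshot by 50 mm. I'll correct that and descend to just above the mouth.

```bash
python3 -m jog '0 -6 2 0;0 -16 5 0;0 -28 8 0;0 -40 11 0;4 -47 14 0;12 -49 14.3 0;20 -49 14.3 0;24 -49 14.3 0'; python3 -m jog '0 0 0 0;0 0 0 0;0 0 0 0;0 0 0 0;0 0 0 0;0 0 0 0;0 0 0 0;0 0 0 0'; python3 - <<'E'
from h import *
plan([.572,-.226,.068],3.5)
s=camera("side")
b=s["color"][120:220,260:340,::-1]
cv2.imwrite("pics/h2.png",cv2.resize(b,None,fx=6,fy=6,interpolation=cv2.INTER_CUBIC))
e=status.get_obs()["ee_pos"];M=np.array([[e[0],e[1],e[2]-.051],[.572,-.226,.057],[.572,-.226,.042]]);print((proj(s,M)-[260,120])*6+2.5)
E
```

```text
time: 10.4
ee_pos: [0.5721, -0.2257, 0.1292]
tcp_rot: [-120.0, 89.9, 153.5]
wrist_force: [0.1, 0.5, -2.1]
opening: 0.0152
time: 11.4
ee_pos: [0.5722, -0.226, 0.1303]
tcp_rot: [-157.1, 90.0, 116.5]
wrist_force: [0.4, -0.0, -1.7]
opening: 0.0154
ee [ 0.5722 -0.226   0.1303] jawyaw 3.52 shift [62.3 -0.2  0. ] turn about tool x (down) 0.0 q [-21.6  13.1   8.1  85.    0.   64.9] F [ 0.4 -0.  -1.7] op 0.015403077949125193 t 11.4
[[-0.0, 0.998, 0.061], [0.0, 0.061, -0.998], [-1.0, -0.0, -0.0]]
[[274.3751622  332.65581093]
 [275.48630678 382.03397703]
 [275.90121797 414.68386981]]
```

View pics/h2.png

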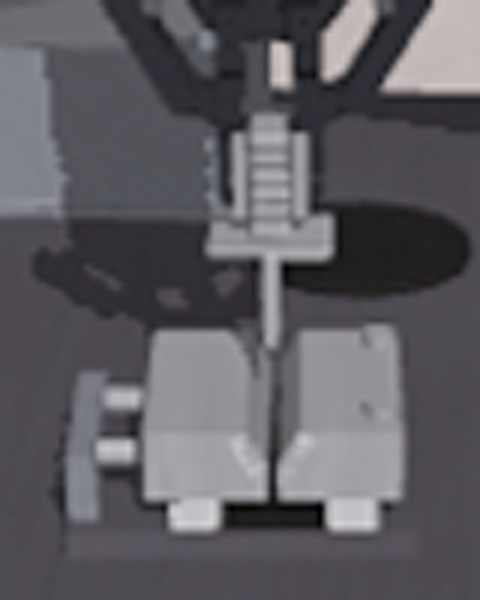

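The blade tip (272,345) hangs over the mouth. I'll check the gap line on the near face, seen at (273,490).

```bash
python3 - <<'E'
from h import *
s=camera("side");o=np.array([.572,-.226]);a=np.radians(3.5);X=np.array([np.cos(a),np.sin(a)]);Y=np.array([-X[1],X[0]])
P=lambda x,y,z:[*(o+x*X+y*Y),z]
L=[P(-3,0,0)] and [P(-.003,.05,.03),P(.0015,.05,.03),P(.0515,.05,.03),P(-.053,.05,.03),P(-.053,.05,.057),P(.0515,.05,.057)]
print(((proj(s,L)-[260,120])*6+2.5).round(1))
E
```

```text
[[281.5 495.5]
 [270.5 495.5]
 [147.6 495.5]
 [404.3 495.5]
 [405.3 435.6]
 [145.1 435.6]]
```

Predicted and observed agree to about 1 mm, with the same bias on the blade, so it is aligned. I'll descend slowly.

```bash
python3 -m jog '6 0 0 0;13 0 0 0;20 0 0 0;26 0 0 0;31 0 0 0;35 0 0 0;38 0 0 0;40 0 0 0'; python3 -m jog '1.5 0 0 0;3 0 0 0;4.5 0 0 0;6 0 0 0;7 0 0 0;8 0 0 0;9 0 0 0;10 0 0 0'
```

```text
time: 12.5
ee_pos: [0.5721, -0.226, 0.0902]
tcp_rot: [-77.0, 90.0, -163.5]
wrist_force: [-2.3, 0.6, -0.7]
opening: 0.0151
time: 13.5
ee_pos: [0.5724, -0.226, 0.0803]
tcp_rot: [81.2, 90.0, -5.3]
wrist_force: [0.2, 0.2, 3.1]
opening: 0.0158
```

```bash
python3 -m jog '1.5 0 0 0;3 0 0 0;4.5 0 0 0;6 0 0 0;7.5 0 0 0;9 0 0 0;10 0 0 0;11 0 0 0'; python3 -m jog '0.5 0 0 0;1 0 0 0;1.5 0 0 0;2 0 0 0;2 0 0 0;2 0 0 0;2 0 0 0;2 0 0 0'
```

```text
time: 14.5
ee_pos: [0.5724, -0.226, 0.0694]
tcp_rot: [77.0, 90.0, -9.5]
wrist_force: [2.3, 0.2, 3.1]
opening: 0.0152
time: 15.5
ee_pos: [0.5724, -0.226, 0.0687]
tcp_rot: [66.7, 89.9, -19.8]
wrist_force: [0.3, 1.9, 12.2]
opening: 0.0154
```

The shoulder has landed: the force rose to 12 N and the TCP stopped at 0.0687. I'll release, look, and rise.

```bash
python3 -m jog '-1 0 0 0;-1 0 0 0;-1 0 0 0;-1 0 0 0;-1 0 0 0;-1 0 0 0;-1 0 0 0;-1 0 0 0' 0.6; python3 -m jog '-4 0 0 0;-14 0 0 0;-30 0 0 0;-50 0 0 0;-70 0 0 0;-90 0 0 0;-110 0 0 0;-120 0 0 0'; python3 - <<'E'
from h import *
s=camera("side");b=s["color"][120:220,260:340,::-1]
cv2.imwrite("pics/h3.png",cv2.resize(b,None,fx=6,fy=6,interpolation=cv2.INTER_CUBIC))
E
```

```text
time: 16.5
ee_pos: [0.5722, -0.226, 0.0683]
tcp_rot: [7.7, 90.0, -78.7]
wrist_force: [-0.2, -0.1, -0.4]
opening: 0.0518
time: 17.5
ee_pos: [0.5726, -0.2262, 0.1906]
tcp_rot: [65.1, 89.9, -21.4]
wrist_force: [-0.1, 0.3, 0.7]
opening: 0.0511
```

View pics/h3.png

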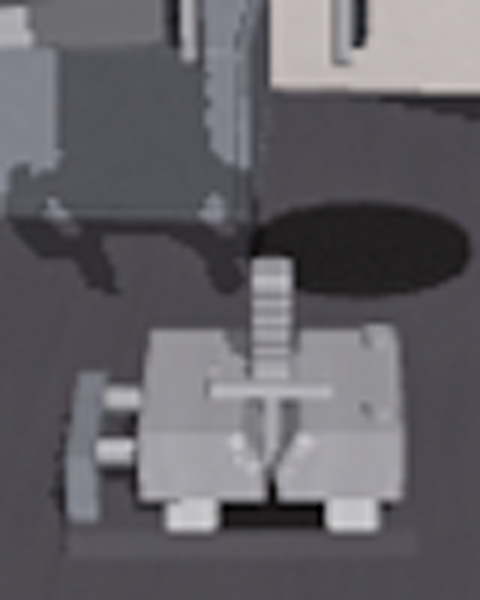

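The feeler stands upright with its shoulder band at (270,390), and the sprung plate's outer edge moved from 143 to 138. The gripper is clear. One numeric check before handing in.

```bash
python3 - <<'E'
from h import *
s=camera("side");o=np.array([.572,-.226]);a=np.radians(3.5);X=np.array([np.cos(a),np.sin(a)]);Y=np.array([-X[1],X[0]])
P=lambda x,y,z:[*(o+x*X+y*Y),z]
print(((proj(s,[P(-.025,.017,.057),P(.025,.017,.062),P(-.008,.012,.107),P(.008,-.012,.107)])-[260,120])*6+2.5).round(1))
bot.job_done()
E
```

```text
[[335.5 399.8]
 [213.8 388.7]
 [293.4 281.5]
 [255.1 258.1]]
the job is handed in; nothing more can be done
```

The feeler is standing in the narrower gap with its shoulder on the plates, released, and the job is handed in. The last arm move ended at 17.5 s of the 40 s allowed.

**What I did:** I took the slim feeler from the rack with a 60 N grip across x. The narrower gap was in the right-hand set-up in the top view. I slid the blade straight down into it, and drag showed as about 5 N more upward force. The shoulder landed with 12 N on the wrist and the tool (TCP) at z 0.0687 m. I then opened the gripper and rose 12 cm clear.

**Last checks:**
- **Seating:** the final side picture shows the feeler upright with its shoulder on the plates. Shoulder and grip edges are within about 0.5–1 mm of where a fully home feeler should appear. The tip height taken from the tool is about 18 mm, against 17 mm for home.
- **Sprung plate:** its outer edge has moved outward by roughly 2 mm in the picture, against 1.5 mm expected. I could only judge this by eye from the image, because the joint value is not readable.
- **Release:** the wrist force was near zero after letting go.

**One slip:** on the carry I overlooked that the tool frame had turned, so the arm overshot by about 5 cm in free air. I corrected it before going down, and nothing was touched.

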